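# Start-of-shift test of the jar filler's stop button

## Task

Test the stop button on the jar filler's console: press the winged mushroom button straight down until it latches in, then turn it clockwise by pushing on its wings until the latch lets go, and let it spring back up and round to rest. After that press the small round reset button beside it fully in and let go. This is all touching and pushing: leave the two jars and the clamp ring standing where they are.

Things in the scene. Friction and masses are not known exactly. Their poses are not given: they have to be found in the camera images.
- stop_top (a point): Middle of the domed top of the black mushroom stop button; moves and turns with it. At rest 50 mm above the console's flat top (143 mm above the bench), latched 40 mm. z up, x along its two wings. Head 58 mm across, 24 mm tall. Under it a fixed grey collar, 58 mm diameter, 14 mm high. It may be on the left or the right half of the console, its wings at any angle.
- stop_wing (a point): Middle of one of the two straight wings of the stop button's head, 36 mm from its axis; a like wing lies opposite. Wings are 14 mm wide, 16 mm tall, end 46 mm from the axis; upper face 8 mm above this point, lower face 8 mm below it. x points outward along the wing, z up. At rest 35 mm above the console's top, latched 25 mm.
- stop_press (a joint): How far the stop button is pressed down, m: 0 out, 0.010 fully in. Pressing takes about 14 N to start it moving, then less and less; past about 7 mm it snaps in and stays latched at 0.010 by itself.
- stop_twist (a joint): How far the head is turned clockwise seen from above, rad: 0 at rest, stop at 0.9. It turns only clockwise, against a light return spring (under 0.3 N m in all). When latched, turning past about 0.5 releases it: the head pops up 10 mm and, once let go, turns back to 0. Clockwise: the wing farthest from the robot would go to the robot's right (-y).
- reset_key_top (a point): Middle of the flat top of the small black round reset button, 28 mm diameter, 22 mm above the console's top (115 mm above the bench), in a grey round housing 44 mm across and 12 mm high; z up. It is 140 to 185 mm from the stop button on the other half of the console.
- reset_key (a joint): How far the reset button is pressed, m: 0 out, 0.006 fully in, spring return; fully in takes 5 N.
- console: Fixed stainless box, 200 mm (x) by 320 mm (y) by 93 mm high; origin at the centre of its underside on the bench. The two buttons stand on its flat top.
- jar_a_mid (a point): Centre of a closed amber jar, 66 mm diameter, 85 mm high, standing loose on the bench beside the console's +y end. Leave alone.
- jar_b_mid (a point): Centre of a like jar, loose on the bench beside the console's -y end. Leave alone.
- clamp_ring_mid (a point): Centre of a loose steel clamp ring lying on the bench before the console, 66 mm outer diameter, 16 mm high. Leave alone.

How it is judged:
By the outcome, as a careful person would: the job done as asked, in the order asked, and still so for the second after the job is handed in, with the robot touching nothing.
It also fails if it takes over 51 s, if anything falls off the work surface, if the arm or the gripper's body presses on something with over 40 N, if the wrist force passes 120 N, or if a joint passes its speed limit or range.

## Robot

A 6-joint arm with a two-finger parallel gripper is mounted at the origin on the work surface. World frame = base frame: x ahead of the robot, y to its left, z up, the work surface at z = 0. Lengths are in m, angles in rad, forces in N, time in s.
With the tool pointing down it reaches from about 0.25 to 0.775 m from the base axis. Payload 4 kg.
Tool frame: the origin (TCP) lies between the finger pads; the fingertips stand 14 mm ahead of it and the grasp point (between the pads) lies 5 mm behind it (robot.tips_ahead is the distance from the TCP to the fingertips, in m); z points along the fingers, y is the direction in which the jaws open and shut (so a half turn about z gives the same grasp; the last joint's range is limited). The gripper opens to 94 mm and grips with 3 to 60 N. Pads are 16 mm wide; open, the fingers measure 119 mm over their backs; the gripper's body (75 mm by 177 mm) begins 78 mm behind the grasp point.
Start: joints at [1.129, 0.087, 1.371, -0, 1.684, -0.103], TCP at [0.183, 0.519, 0.184] pointing down, gripper open.
Joint ranges: [-3.1, 3.1], [-0.76, 2.03], [0.27, 2.55], [-1.08, 4.22], [0.17, 2.65], [-2.57, 2.57]. Speed limits (rad/s): [2.79, 2.79, 3.14, 3.14, 3.14, 3.14].

## Interface

Orientations are given as [roll, pitch, yaw] about the fixed x, y, z axes, in that order (R = Rz(yaw) Ry(pitch) Rx(roll)).
In Python, from bench import robot, optics, job gives the robot as it stands.
- The arm moves only by the tool apply_moves, never from a script. Its argument "moves" is a list of rows, each a list of 3 entries, a list of its own where there are three numbers: the shift along the tool's x, y, z in cm, then the turn, a rotation vector about the tool's x, y, z in rad, then the opening, from 0 (shut) to 1 (fully open). In form: [[[tx, ty, tz], [rx, ry, rz], grip], ...]. A call has exactly 10 rows; each row is the pose to reach, as a shift and turn from the pose commanded when the call began, along the tool's axes at that moment; what a row does not reach only later rows make up. A row lasts 1/12 s, in which the tool goes at most 41.7 mm and 7.16 degrees, less where a joint would pass 70% of its speed; a pose out of reach is approached as far as the arm can. A call with a gripper value outside its range is refused whole. The fingers move at their own pace and stop on an object; the grip force is fixed at half the most. Time passes only in rows, so rows that repeat a pose let the fingers close, or fill a call up. It gives the time, the measured TCP pose, the force and the opening at its end, in the units of the state.
- robot.get_obs(): the state, without advancing time (a new reading comes with each control period).
- optics.snapshot(name): name is "scene" or "top" or "wrist"; returns the picture (400x640x3 uint8, red, green, blue); there is no depth.
- optics.get_calibration(name): a dict with "fx", "fy", "cx", "cy" (pixels), "rvec" (rotation vector, rad) and "tvec" (3), from world to camera coordinates, as OpenCV has them. Camera axes: x right, y down, z forward; pixel columns grow to the right and rows downward; lengths in m; the calibration is good to about 2 mm. The wrist camera is an equidistant fisheye: a pixel r from the principal point sees the ray r / f radians off the axis. A picture is of the moment at which its call begins: read the wrist's pose just before it. get_calibration takes no time and is no camera call; for the wrist camera it gives the pose at the moment of the call.
- job.close_job(): hands the job in, once; it reports no verdict.
The state is a dict: "time": time; "joint_positions": joint angles; "qvel": joint speeds; "joint_torque": joint torques, N m; "tool_pos": TCP position; "ee_rot": TCP orientation; "wrist_force": force on the tool from outside, world axes, zero at the start; "wrist_torque": the same for the moment, N m; "width": finger opening in m.
Only numpy, scipy, OpenCV 4.12 (cv2) and the standard library are available. Lean on these libraries where they do the work, as an engineer would, in place of code of your own. Each camera call takes 0.05 s, during which the arm holds its last target.

## Working session

There is one attempt and no reset: what is moved stays moved. The work goes in short steps, Python scripts to look and compute and a tool call to move; the robot and the scene stay as the last step left them, time stands still between calls to the robot, and variables do not carry over. Pictures are saved under pics/ and viewed, and the job is handed in when it is done.

Besides the shell and the picture viewer there is one more tool, called after ">>>" by a JSON object that holds its "name" and its "arguments", one argument or row to a line. apply_moves: Moves the arm, as the interface text tells. Its arguments: {"type":"object","properties":{"moves":{"type":"array"}},"required":["moves"]}

```bash
mkdir -p pics; python3 - <<'E'
from bench import robot, optics, job
import cv2,json
print(robot.get_obs())
for n in("scene","top","wrist"):
    c=optics.get_calibration(n);print(n,c)
    cv2.imwrite(f"pics/{n}0.png",optics.snapshot(n)[:,:,::-1])
E
```

```text
{'time': 0.0, 'joint_positions': array([ 1.12890023e+00,  8.79315224e-02,  1.37224635e+00, -5.74103557e-05,
        1.68356875e+00, -1.03095551e-01]), 'qvel': array([ 0.00150339, -0.00028673,  0.00142514, -0.00050902, -0.00139054,
       -0.00028146]), 'joint_torque': array([-1.11790489e-04, -3.40201485e+01, -3.02419138e+01,  7.14623882e-02,
        3.33149219e-02, -1.37530033e-04]), 'tool_pos': array([0.18256523, 0.5181926 , 0.18302105]), 'ee_rot': array([-3.13944424e+00, -1.64915300e-04,  2.80278553e+00]), 'wrist_force': array([-0.83386638,  0.31046299,  0.27104318]), 'wrist_torque': array([0.00668818, 0.01070435, 0.00882931]), 'width': 0.09394039267098875}
scene {'fx': 507.2830815961837, 'fy': 507.2830815961837, 'cx': 315.4672459687506, 'cy': 195.5853286078132, 'rvec': array([ 1.44576031,  2.1669897 , -0.8329408 ]), 'tvec': array([ 0.17029298, -0.32378742,  1.62382775])}
top {'fx': 484.00357085252955, 'fy': 484.00357085252955, 'cx': 316.9754002506884, 'cy': 196.30991389681162, 'rvec': array([ 2.18909529, -2.18896391,  0.11818261]), 'tvec': array([0.06158968, 0.56948006, 1.07712717])}
wrist {'fx': 309.70691628693146, 'fy': 309.70691628693146, 'cx': 322.0008668141196, 'cy': 202.85323268319732, 'rvec': array([-2.39773928, -1.6993797 , -0.20042843]), 'tvec': array([-0.54873299, -0.02523494,  0.39070615])}
```

View pics/top0.png

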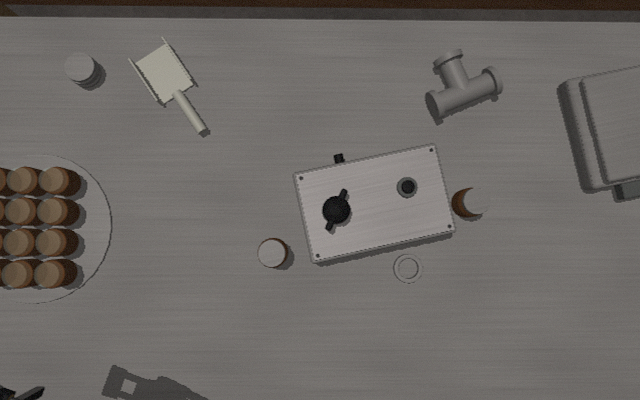

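View pics/scene0.png

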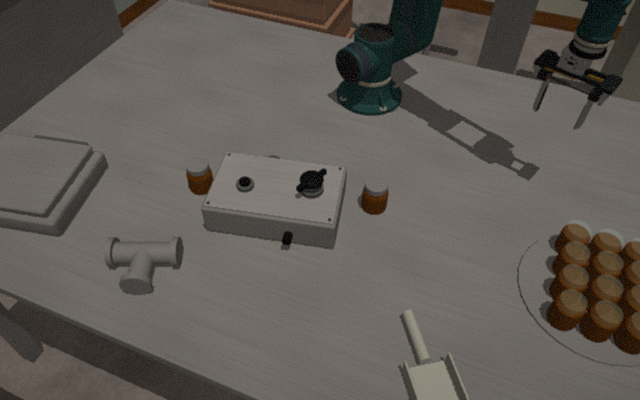

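View pics/wrist0.png

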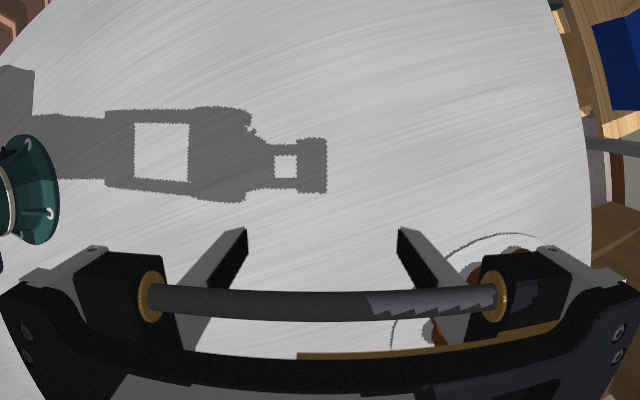

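The top view shows the console at (375,203). The stop head is at (336,210), with wing ends near (344,191) and (329,229), and the reset button is at (407,187). The jars are at (272,253) and (467,204), and the ring is at (407,268). Next I'll measure them with masks.

```bash
cat > h.py <<'E'
import numpy as np,cv2
from bench import robot, optics, job
def cam(n):
    c=optics.get_calibration(n);R=cv2.Rodrigues(c['rvec'])[0];return c,R,np.array(c['tvec'])
def ray(n,u,v):
    c,R,t=cam(n);a,b=(u-c['cx'])/c['fx'],(v-c['cy'])/c['fy']
    if n=='wrist':
        r=np.hypot(a,b);d=np.array([a/r*np.sin(r),b/r*np.sin(r),np.cos(r)])
    else:d=np.array([a,b,1])
    return -R.T@t,R.T@d
def plane(n,u,v,z):
    o,d=ray(n,u,v);return o+d*(z-o[2])/d[2]
E
python3 - <<'E'
from h import *
for n,box in(("top",(295,145,455,262)),("scene",(205,150,350,250))):
    im=cv2.imread(f"pics/{n}0.png");g=im.max(2)
    m=((g<45)*255).astype(np.uint8);k=np.zeros_like(m);x0,y0,x1,y1=box;k[y0:y1,x0:x1]=255
    cs,_=cv2.findContours(m&k,cv2.RETR_EXTERNAL,cv2.CHAIN_APPROX_NONE)
    for c in cs:
        if cv2.contourArea(c)>20:
            r=cv2.minAreaRect(c);M=cv2.moments(c);u,v=M['m10']/M['m00'],M['m01']/M['m00']
            print(n,cv2.contourArea(c),r,(u,v),plane(n,u,v,.13),plane(n,u,v,.115))
    x0,y0,x1,y1=box
    cv2.imwrite(f"pics/{n}z.png",cv2.resize(im[y0:y1,x0:x1],None,fx=5,fy=5,interpolation=cv2.INTER_CUBIC))
for p in[(295,173),(435,144),(455,232),(315,264)]:print(plane('top',*p,.093))
for p,z in[((272,253),.085),((467,204),.085),((407,268),.016)]:print(plane('top',*p,z))
E
```

```text
top 629.5 ((336.076904296875, 209.6153564453125), (26.625612258911133, 37.164913177490234), 56.3099365234375) (335.94731268202275, 209.53428647074395) [0.53325232 0.02521711 0.13      ] [0.53411558 0.02428013 0.115     ]
top 118.0 ((408.0, 186.5), (13.0, 12.0), 90.0) (407.7062146892655, 186.58474576271186) [ 0.58077335 -0.12336813  0.13      ] [ 0.58235679 -0.12655694  0.115     ]
top 54.0 ((338.48077392578125, 157.9038543701172), (7.8446455001831055, 8.43299388885498), 78.69007110595703) (338.4320987654321, 157.99074074074073) [0.64003082 0.0196171  0.13      ] [0.64251232 0.01859524 0.115     ]
scene 98.5 ((286.75860595703125, 238.10345458984375), (9.284767150878906, 13.741456031799316), 21.801406860351562) (286.85617597292725, 237.7969543147208) [0.71369116 0.04494279 0.13      ] [0.70345122 0.03963009 0.115     ]
scene 73.5 ((244.5, 181.5), (9.0, 11.0), 90.0) (244.2675736961451, 181.39909297052154) [ 0.60185399 -0.1154961   0.13      ] [ 0.58964988 -0.12362655  0.115     ]
scene 425.0 ((310.6500244140625, 181.04998779296875), (22.135942459106445, 31.30654525756836), 18.434947967529297) (310.8333333333333, 181.2164705882353) [0.54136657 0.02737131 0.13      ] [0.52810013 0.02175    0.115     ]
[0.61348721 0.11014519 0.093     ]
[ 0.67731643 -0.19207009  0.093     ]
[ 0.48756432 -0.2308134   0.093     ]
[0.42059896 0.06752634 0.093     ]
[0.4434981  0.15855943 0.085     ]
[ 0.54792079 -0.26089561  0.085     ]
[ 0.40696076 -0.14285703  0.016     ]
```

View pics/topz.png

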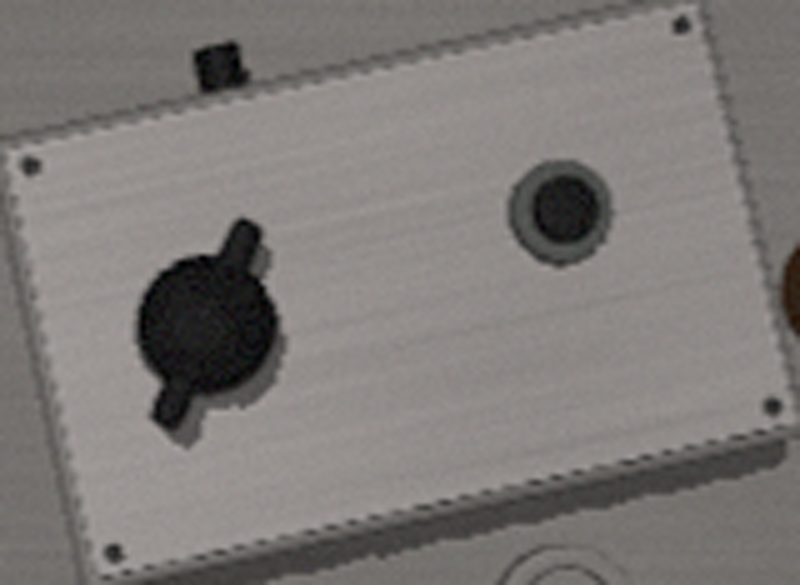

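View pics/scenez.png

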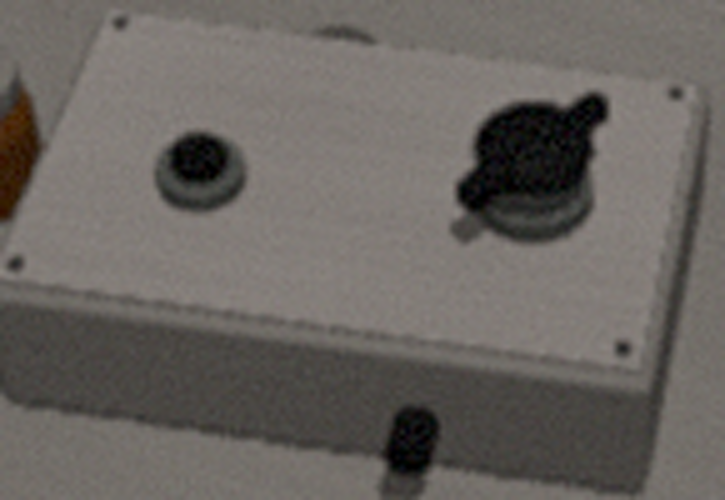

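```bash
cat >> h.py <<'E'
from scipy.spatial.transform import Rotation as Rot
def go(pos,yaw_deg,cmd_pos=None,cmd_yaw=None):
    """tool-frame shift (cm) and rz from commanded pose (vertical tool assumed)"""
    o=robot.get_obs();p=np.array(o['tool_pos'] if cmd_pos is None else cmd_pos)
    y=o['ee_rot'][2] if cmd_yaw is None else np.radians(cmd_yaw)
    R=Rot.from_euler('xyz',[np.pi,0,y]).as_matrix()
    d=R.T@(np.array(pos)-p)*100
    rz=-((np.radians(yaw_deg)-y+np.pi)%(2*np.pi)-np.pi)
    print("shift",d.round(2),"rz",round(rz,4))
def stop(n,f,box):
    im=cv2.imread(f);g=im.max(2);x0,y0,x1,y1=box
    m=np.zeros(g.shape,np.uint8);m[y0:y1,x0:x1]=(g[y0:y1,x0:x1]<45)*255
    v,u=np.nonzero(m);P=np.array([plane(n,a,b,.13)[:2] for a,b in zip(u,v)])
    c=P.mean(0)
    for _ in range(5):
        r=np.hypot(*(P-c).T);core=P[r<.027];c=c*.0+P.mean(0)
    w=P[(r>.032)&(r<.05)]-c
    th=np.degrees(.5*np.angle(np.sum((w[:,0]+1j*w[:,1])**2)))
    print(n,"centre",c,"wing deg",th,len(w))
E
python3 - <<'E'
from h import *
stop("top","pics/top0.png",(318,180,360,240))
stop("scene","pics/scene0.png",(292,165,330,200))
go((.533,.025,.20),104,(.183,.519,.184),np.degrees(2.8028))
E
```

```text
top centre [0.53326489 0.02521007] wing deg -23.53490532846263 75
scene centre [0.54159052 0.02772216] wing deg -8.981864043357128 98
shift [-49.43 -34.96  -1.6 ] rz 0.9877
```

>>> {"name": "apply_moves", "arguments": {
  "moves": [
    [[-4,-3,-3],[0,0,0.1],0],
    [[-8,-6,-6],[0,0,0.2],0],
    [[-12,-9,-6],[0,0,0.3],0],
    [[-15,-11,-6],[0,0,0.4],0],
    [[-18,-13,-6],[0,0,0.5],0],
    [[-21,-15,-6],[0,0,0.6],0],
    [[-24,-17,-6],[0,0,0.7],0],
    [[-27,-19,-6],[0,0,0.8],0],
    [[-30,-21,-6],[0,0,0.9],0],
    [[-33,-23.4,-6],[0,0,1.03],0]
  ]
}}

```text
time: 0.98
tool_pos: [0.4164, 0.1876, 0.2439]
ee_rot: [3.142, -0.0, 1.772]
wrist_force: [0.8, 0.4, 0.3]
width: 0.031
```

```bash
python3 - <<'E'
from h import *
# commanded now: start + R*shift
R=Rot.from_euler('xyz',[np.pi,0,2.8028]).as_matrix()
p=np.array([.183,.519,.184])+R@np.array([-.33,-.234,-.06]);print(p)
go((.533,.025,.244),101.5,p,np.degrees(2.8028-1.03))
cv2.imwrite("pics/w1.png",optics.snapshot("wrist")[:,:,::-1])
E
```

```text
[0.41647211 0.18862631 0.244     ]
shift [-18.37   8.13  -0.  ] rz 0.0013
```

View pics/w1.png

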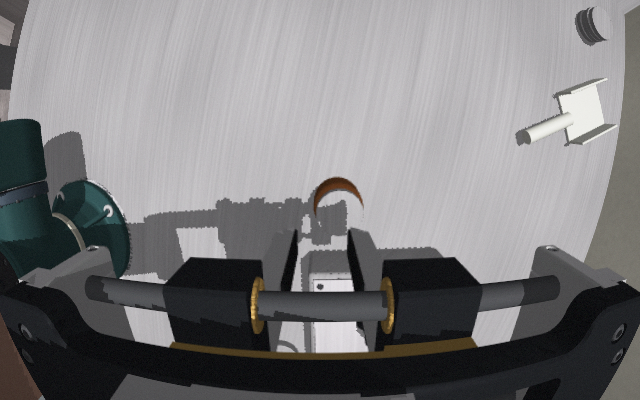

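The wrist view shows the jar lid at (338,200), and the gripper hides the stop. I'll move past the stop so the wrist camera can see it.

```bash
python3 - <<'E'
from h import *
go((.585,-.17,.244),101.5,[.4165,.1886,.244],101.5)
c,R,t=cam('wrist');print(-R.T@t,R[2])
E
```

```text
shift [-38.5    9.36   0.  ] rz -0.0
[0.40698944 0.24875692 0.44397795] [ 0.04648986 -0.23861285 -0.97000134]
```

>>> {"name": "apply_moves", "arguments": {
  "moves": [
    [[-4,1,0],[0,0,0],0],
    [[-8,2,0],[0,0,0],0],
    [[-12,3,0],[0,0,0],0],
    [[-16,4,0],[0,0,0],0],
    [[-20,5,0],[0,0,0],0],
    [[-24,6,0],[0,0,0],0],
    [[-28,7,0],[0,0,0],0],
    [[-32,8,0],[0,0,0],0],
    [[-36,9,0],[0,0,0],0],
    [[-38,9.4,0],[0,0,0],0]
  ]
}}

```text
time: 1.87
tool_pos: [0.5865, -0.1673, 0.2422]
ee_rot: [-3.14, 0.0, 1.775]
wrist_force: [0.2, -0.2, 0.1]
width: 0.0004
```

>>> {"name": "apply_moves", "arguments": {
  "moves": [
    [[0,0,0],[0,0,0],0],
    [[0,0,0],[0,0,0],0],
    [[0,0,0],[0,0,0],0],
    [[0,0,0],[0,0,0],0],
    [[0,0,0],[0,0,0],0],
    [[0,0,0],[0,0,0],0],
    [[0,0,0],[0,0,0],0],
    [[0,0,0],[0,0,0],0],
    [[0,0,0],[0,0,0],0],
    [[0,0,0],[0,0,0],0]
  ]
}}

```text
time: 2.7
tool_pos: [0.5857, -0.1631, 0.2442]
ee_rot: [3.142, -0.0, 1.778]
wrist_force: [0.4, 0.6, 0.7]
width: 0.0004
```

```bash
python3 - <<'E'
from h import *
print(robot.get_obs())
c=optics.get_calibration('wrist');print(c)
import pickle;pickle.dump(c,open('wc.pkl','wb'))
cv2.imwrite("pics/w2.png",optics.snapshot("wrist")[:,:,::-1])
E
```

```text
{'time': 2.7, 'joint_positions': array([-3.64816568e-01,  2.15617548e-01,  1.10741533e+00,  8.99015769e-05,
        1.81852067e+00, -5.71955289e-01]), 'qvel': array([-0.00030065,  0.00442399, -0.00141485,  0.00252869,  0.00091929,
       -0.00073976]), 'joint_torque': array([ 7.05669844e-02, -3.95826888e+01, -3.03196335e+01,  5.65141090e-02,
        5.67538280e-02,  1.41309106e-04]), 'tool_pos': array([ 0.58568067, -0.16305639,  0.24421232]), 'ee_rot': array([ 3.14151259e+00, -5.21130519e-05,  1.77795710e+00]), 'wrist_force': array([0.44316058, 0.61579128, 0.65682025]), 'wrist_torque': array([-0.08762525,  0.10250517,  0.00993933]), 'width': 0.00043538521207415825}
{'fx': 309.70691628693146, 'fy': 309.70691628693146, 'cx': 322.0008668141196, 'cy': 202.85323268319732, 'rvec': array([-2.88813429, -0.30144191, -0.03658776]), 'tvec': array([-0.53932229, -0.3118134 ,  0.38221415])}
```

View pics/w2.png

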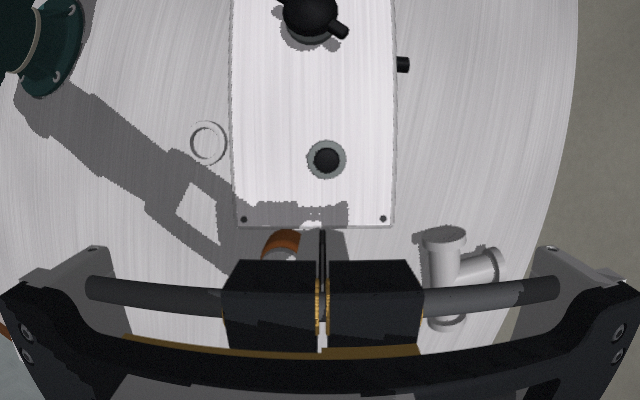

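The wrist view shows the reset key at (326,160), with the stop head partly cut off near (310,12). I'll measure the reset key here, then shift for the stop.

```bash
python3 - <<'E'
from h import *
im=cv2.imread("pics/w2.png");g=im.max(2);m=np.zeros_like(g);m[140:180,305:348]=(g[140:180,305:348]<50)*255
v,u=np.nonzero(m);print(u.min(),u.max(),v.min(),v.max(),u.mean(),v.mean(),plane('wrist',u.mean(),v.mean(),.115))
print(plane('wrist',243,219,.093),plane('wrist',383,218,.093),plane('top',295+682/5-.4,145+25/5-.4,.093),plane('top',295+772/5-.4,145+405/5-.4,.093))
R=Rot.from_euler('xyz',[np.pi,0,np.radians(101.5)]).as_matrix()
p=np.array([.4165,.1886,.244])+R@np.array([-.38,.094,0]);print(p)
go((.565,-.075,.244),101.5,p,101.5)
E
```

```text
314 338 148 172 326.1059063136456 159.9307535641548 [ 0.58271036 -0.12824761  0.115     ]
[ 0.49963452 -0.22008347  0.093     ] [ 0.664847  -0.1837731  0.093    ] [ 0.6650372  -0.18311594  0.093     ] [ 0.50118221 -0.21827598  0.093     ]
[ 0.58437274 -0.1650308   0.244     ]
shift [ 9.21 -0.1  -0.  ] rz -0.0
```

>>> {"name": "apply_moves", "arguments": {
  "moves": [
    [[2,0,0],[0,0,0],0],
    [[4,0,0],[0,0,0],0],
    [[6,0,0],[0,0,0],0],
    [[8,0,0],[0,0,0],0],
    [[9,0,0],[0,0,0],0],
    [[9,0,0],[0,0,0],0],
    [[9,0,0],[0,0,0],0],
    [[9,0,0],[0,0,0],0],
    [[9,0,0],[0,0,0],0],
    [[9,0,0],[0,0,0],0]
  ]
}}

```text
time: 3.58
tool_pos: [0.5673, -0.0761, 0.2439]
ee_rot: [-3.141, -0.0, 1.776]
wrist_force: [-1.0, 0.3, 0.7]
width: 0.0004
```

```bash
python3 - <<'E'
from h import *
o=robot.get_obs();print(o['tool_pos'],o['ee_rot'])
im=optics.snapshot("wrist")[:,:,::-1]
cv2.imwrite("pics/w3.png",im)
g=im.max(2);m=np.zeros_like(g);m[30:190,230:400]=(g[30:190,230:400]<45)*255
print((m>0).sum())
v,u=np.nonzero(m);print(u.min(),u.max(),v.min(),v.max(),u.mean(),v.mean(),plane('wrist',u.mean(),v.mean(),.13))
stop("wrist","pics/w3.png",(230,30,400,190))
E
```

```text
[ 0.56734738 -0.07605199  0.24387961] [-3.14122483e+00 -3.29028068e-05  1.77649983e+00]
2855
271 399 64 137 310.73485113835375 93.52714535901926 [0.53474935 0.02358712 0.13      ]
wrist centre [0.5346813  0.02382821] wing deg -23.814802749613943 317
```

View pics/w3.png

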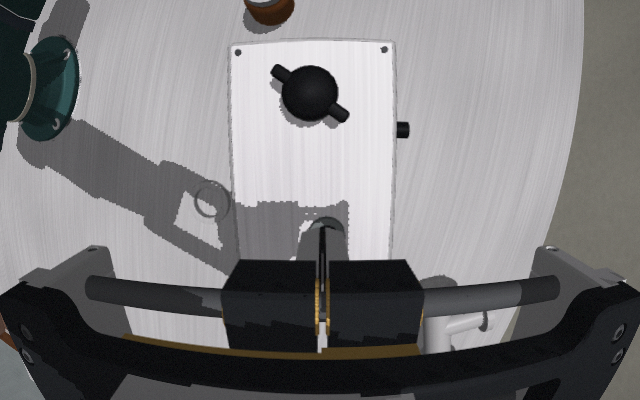

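The wrist view shows the stop head at (310,93), with wings to (276,70) and (344,118). It agrees with the top view. My mask also caught the side knob at (399,130), so I'll exclude that and plan the press.

```bash
python3 - <<'E'
from h import *
stop("wrist","pics/w3.png",(230,30,365,190))
go((.5335,.0248,.172),101.5)
go((.5335,.0248,.172),101.5,[.5670,-.0760,.244],101.6)
E
```

```text
Traceback (most recent call last):
  File "h.py", line 25, in stop
    v,u=np.nonzero(m);P=np.array([plane(n,a,b,.13)[:2] for a,b in zip(u,v)])
                                  ~~~~~^^^^^^^^^^^
  File "h.py", line 12, in plane
    o,d=ray(n,u,v);return o+d*(z-o[2])/d[2]
        ~~~^^^^^^^
  File "h.py", line 6, in ray
    c,R,t=cam(n);a,b=(u-c['cx'])/c['fx'],(v-c['cy'])/c['fy']
          ~~~^^^
  File "h.py", line 4, in cam
    c=optics.get_calibration(n);R=cv2.Rodrigues(c['rvec'])[0];return c,R,np.array(c['tvec'])
ValueError: time passes only in moves, steps and waits
```

```bash
sed -i 's/^def cam(n):/import functools\n@functools.lru_cache\ndef cam(n):/' h.py; python3 - <<'E'
from h import *
o=robot.get_obs();print(o['tool_pos'],o['time'])
stop("wrist","pics/w3.png",(230,30,365,190))
go((.5335,.0248,.172),101.5)
E
```

```text
[ 0.56733142 -0.07596686  0.2439197 ] 3.6333
wrist centre [0.53306015 0.02410905] wing deg -23.88528249260903 317
shift [10.56 -1.25  7.19] rz 0.0051
```

>>> {"name": "apply_moves", "arguments": {
  "moves": [
    [[2,-0.25,0],[0,0,0],0],
    [[4,-0.5,0],[0,0,0],0],
    [[6,-0.75,0.5],[0,0,0],0],
    [[8,-1,2],[0,0,0],0],
    [[10,-1.2,4],[0,0,0],0],
    [[10.53,-1.25,6],[0,0,0],0],
    [[10.53,-1.25,7.2],[0,0,0],0],
    [[10.53,-1.25,7.2],[0,0,0],0],
    [[10.53,-1.25,7.2],[0,0,0],0],
    [[10.53,-1.25,7.2],[0,0,0],0]
  ]
}}

```text
time: 4.47
tool_pos: [0.5343, 0.0245, 0.1733]
ee_rot: [3.14, 0.001, 1.777]
wrist_force: [-0.0, 0.5, 0.5]
width: 0.0004
```

>>> {"name": "apply_moves", "arguments": {
  "moves": [
    [[-0.05,0.05,0.6],[0,0,0],0],
    [[-0.05,0.05,1.2],[0,0,0],0],
    [[-0.05,0.05,1.5],[0,0,0],0],
    [[-0.05,0.05,1.7],[0,0,0],0],
    [[-0.05,0.05,1.9],[0,0,0],0],
    [[-0.05,0.05,2.1],[0,0,0],0],
    [[-0.05,0.05,2.25],[0,0,0],0],
    [[-0.05,0.05,2.4],[0,0,0],0],
    [[-0.05,0.05,2.5],[0,0,0],0],
    [[-0.05,0.05,2.5],[0,0,0],0]
  ]
}}

```text
time: 5.3
tool_pos: [0.5338, 0.025, 0.147]
ee_rot: [-3.141, -0.0, 1.778]
wrist_force: [-0.3, 0.7, 0.0]
width: 0.0003
```

>>> {"name": "apply_moves", "arguments": {
  "moves": [
    [[0,0,0.05],[0,0,0],0],
    [[0,0,0.1],[0,0,0],0],
    [[0,0,0.15],[0,0,0],0],
    [[0,0,0.2],[0,0,0],0],
    [[0,0,0.2],[0,0,0],0],
    [[0,0,0.2],[0,0,0],0],
    [[0,0,0.2],[0,0,0],0],
    [[0,0,0.2],[0,0,0],0],
    [[0,0,0.2],[0,0,0],0],
    [[0,0,0.2],[0,0,0],0]
  ]
}}

```text
time: 6.13
tool_pos: [0.5339, 0.025, 0.1452]
ee_rot: [3.142, -0.0, 1.778]
wrist_force: [0.1, 0.1, -0.3]
width: 0.0003
```

```bash
python3 - <<'E'
from h import *
o=robot.get_obs();print(o['tool_pos'],o['wrist_force'],o['joint_torque'],robot.tips_ahead)
im=optics.snapshot("scene")[:,:,::-1]
cv2.imwrite("pics/s4.png",cv2.resize(im[100:260,200:400],None,fx=4,fy=3.75,interpolation=cv2.INTER_CUBIC))
E
```

```text
[0.53394702 0.0249984  0.14520303] [ 0.08299377  0.1137388  -0.29995716] [ 1.83182769e-04 -3.26839256e+01 -2.99488145e+01  6.78970898e-02
  3.52552836e-02  2.20990688e-05] 0.014
```

View pics/s4.png

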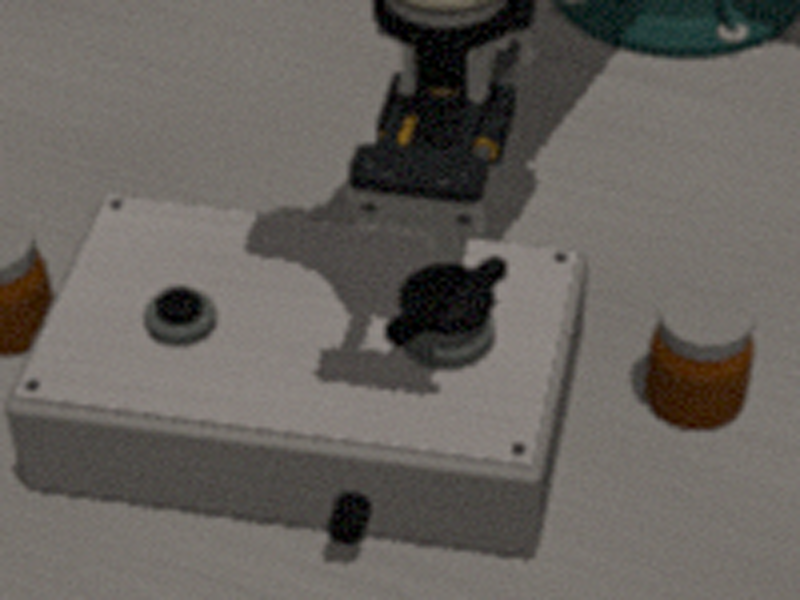

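The scene view shows the gripper over the head, but it's too coarse to tell whether the stop is latched. I'll measure the head's image shift against the first picture.

```bash
python3 - <<'E'
from h import *
a=cv2.imread("pics/scene0.png");b=optics.snapshot("scene")[:,:,::-1].copy()
cv2.imwrite("pics/s5.png",b)
cat=[cv2.resize(i[150:215,285:345],None,fx=6.5,fy=6.5,interpolation=cv2.INTER_CUBIC) for i in(a,b)]
cv2.imwrite("pics/s5z.png",np.hstack(cat))
c,R,t=cam('scene')
for z in(.143,.133):
    print(cv2.projectPoints(np.array([[.5335,.0248,z]]),c['rvec'],c['tvec'],np.array([[c['fx'],0,c['cx']],[0,c['fy'],c['cy']],[0,0,1]]),None)[0].ravel())
E
```

```text
[311.11439145 174.78296488]
[311.12214199 177.78463412]
```

View pics/s5z.png

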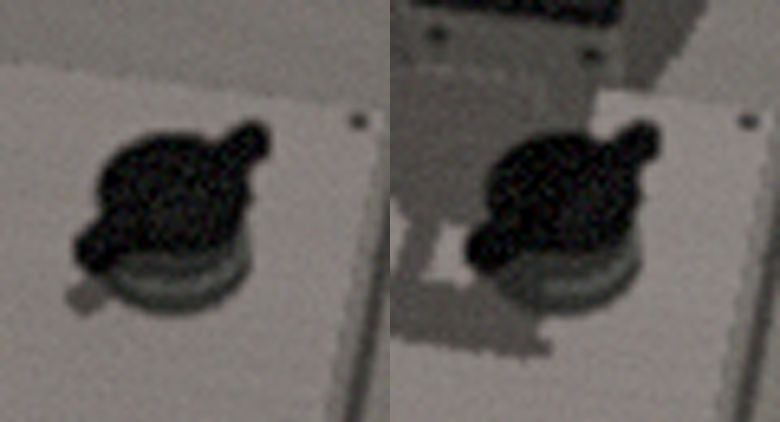

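The head hasn't moved between the two crops: its top edge is at row 132 in both. So the button isn't pressed, even though the TCP reads low. I'll check the wrist and top views.

```bash
python3 - <<'E'
from h import *
o=robot.get_obs();print(o['time'],o['tool_pos'],o['joint_positions'])
w=optics.snapshot("wrist")[:,:,::-1];t=optics.snapshot("top")[:,:,::-1]
print(robot.get_obs()['time'])
cv2.imwrite("pics/w6.png",w)
cv2.imwrite("pics/t6.png",cv2.resize(t[140:270,260:460],None,fx=4,fy=4,interpolation=cv2.INTER_CUBIC))
E
```

```text
6.2333 [0.53397643 0.02499995 0.14520092] [-5.93617759e-02  6.36654449e-02  1.47293713e+00  9.43918186e-05
  1.60489394e+00 -2.66349816e-01]
6.3333
```

View pics/w6.png

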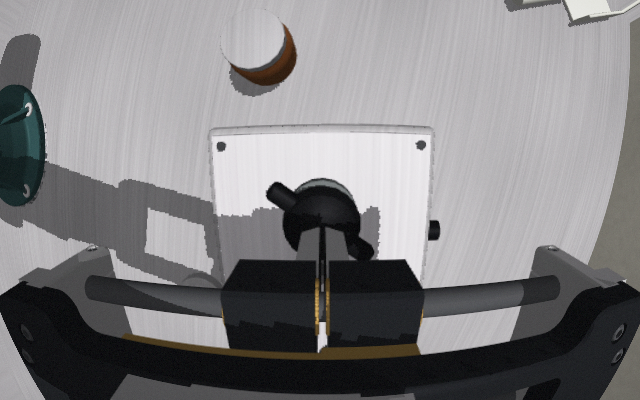

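View pics/t6.png

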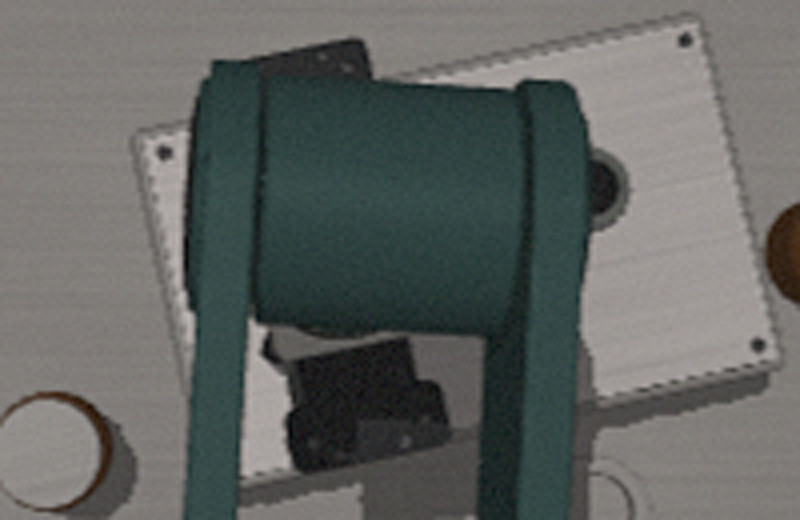

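```bash
cat >> h.py <<'E'
def proj(n,P):
    c,R,t=cam(n);q=R@np.array(P)+t
    if n=='wrist':
        th=np.arctan2(np.hypot(q[0],q[1]),q[2]);s=th/np.hypot(q[0],q[1])
    else:s=1/q[2]
    return np.round([c['cx']+c['fx']*q[0]*s,c['cy']+c['fy']*q[1]*s],1)
E
python3 - <<'E'
from h import *
P=(.5339,.025)
for z in (.131,.145):print('tip',proj('wrist',(*P,z)))
for z in(.143,.133):
  for dx in(-.029,.029):print(z,proj('wrist',(.5335+dx*np.cos(.2),.0248+dx*np.sin(.2),z-.012)),'stop wings',[proj('wrist',(.5335+s*.046*np.cos(-.413),.0248+s*.046*np.sin(-.413),z-.015)) for s in(-1,1)],'back',proj('wrist',(.5335,.0538,z-.012)))
c,R,t=cam('wrist');print(-R.T@t)
im=cv2.imread('pics/w6.png')[150:290,220:420];cv2.imwrite('pics/w6z.png',cv2.resize(im,None,fx=4,fy=4,interpolation=cv2.INTER_CUBIC))
E
```

```text
tip [322.1 223.6]
tip [322.1 229.7]
0.143 [281.9 223.3] stop wings [array([269.8, 187. ]), array([370.1, 255.4])] back [330.  185.3]
0.143 [361.1 223.9] stop wings [array([269.8, 187. ]), array([370.1, 255.4])] back [330.  185.3]
0.133 [283.5 219.4] stop wings [array([272. , 184.5]), array([368.3, 250.5])] back [329.6 182.9]
0.133 [359.5 220. ] stop wings [array([272. , 184.5]), array([368.3, 250.5])] back [329.6 182.9]
[0.51975203 0.09144458 0.3462442 ]
```

View pics/w6z.png

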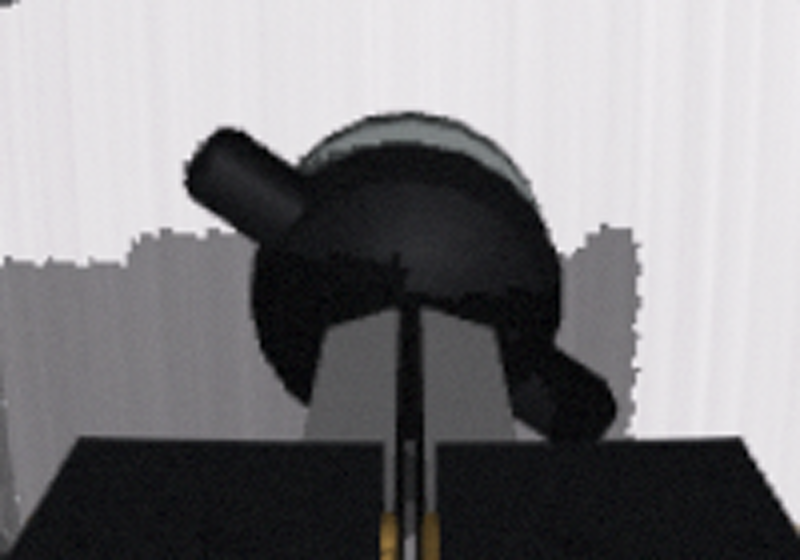

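```bash
python3 - <<'E'
from h import *
for h in (.143,.133):
  for s in(1,-1):
    d=np.array([np.cos(-.413),np.sin(-.413)])*s;n=np.array([-d[1],d[0]])
    print(h,s,[list(proj('wrist',(*(np.array([.5335,.0248])+.046*d+k*.007*n),h-.015+dz))) for k in(-1,1) for dz in(.008,-.008)],
     'scene',[list(proj('scene',(*(np.array([.5335,.0248])+.046*d+k*.007*n),h-.015+dz))) for k in(-1,1) for dz in(.008,-.008)])
for f,n,b in(("w6","wrist",(255,160,385,262)),("scene0","scene",(292,165,330,200)),("s5","scene",(292,168,330,200))):
    g=cv2.imread(f"pics/{f}.png").max(2);x0,y0,x1,y1=b
    v,u=np.nonzero(g[y0:y1,x0:x1]<(60 if n=='wrist' else 40));print(f,u.min()+x0,u.max()+x0,v.min()+y0,v.max()+y0)
E
```

```text
0.143 1 [[np.float64(365.9), np.float64(266.6)], [np.float64(363.3), np.float64(258.0)], [np.float64(377.4), np.float64(252.5)], [np.float64(374.1), np.float64(244.7)]] scene [[np.float64(294.5), np.float64(185.2)], [np.float64(294.7), np.float64(189.9)], [np.float64(298.6), np.float64(188.4)], [np.float64(298.8), np.float64(193.1)]]
0.143 -1 [[np.float64(273.4), np.float64(181.0)], [np.float64(276.7), np.float64(177.4)], [np.float64(262.6), np.float64(197.1)], [np.float64(266.5), np.float64(192.4)]] scene [[np.float64(327.2), np.float64(168.8)], [np.float64(327.1), np.float64(173.6)], [np.float64(323.1), np.float64(165.8)], [np.float64(323.0), np.float64(170.6)]]
0.133 1 [[np.float64(364.2), np.float64(261.1)], [np.float64(361.8), np.float64(253.2)], [np.float64(375.3), np.float64(247.5)], [np.float64(372.1), np.float64(240.3)]] scene [[np.float64(294.6), np.float64(188.2)], [np.float64(294.8), np.float64(192.8)], [np.float64(298.7), np.float64(191.4)], [np.float64(298.9), np.float64(196.0)]]
0.133 -1 [[np.float64(275.5), np.float64(178.7)], [np.float64(278.5), np.float64(175.4)], [np.float64(265.1), np.float64(194.1)], [np.float64(268.7), np.float64(189.8)]] scene [[np.float64(327.1), np.float64(171.8)], [np.float64(327.0), np.float64(176.5)], [np.float64(323.0), np.float64(168.8)], [np.float64(322.9), np.float64(173.5)]]
w6 255 384 178 261
scene0 297 325 169 196
s5 297 325 169 196
```

```bash
python3 - <<'E'
from h import *
def tri(obs):
    A=np.zeros((3,3));b=np.zeros(3);L=[]
    for n,u,v in obs:
        o,d=ray(n,u,v);d/=np.linalg.norm(d);M=np.eye(3)-np.outer(d,d);A+=M;b+=M@o;L.append((o,d))
    x=np.linalg.solve(A,b);print(x.round(4),[round(np.linalg.norm(np.cross(x-o,d)),4) for o,d in L])
# console screws: top zoom x5 from (295,145); scene zoom x5 from (205,150)
T=lambda u,v:("top",295+u/5-.4,145+v/5-.4);S=lambda u,v:("scene",205+u/5-.4,150+v/5-.4)
tri([T(31,166),S(623,348)]);tri([T(682,25),S(14,263)]);tri([T(772,405),S(120,22)]);tri([T(113,552),S(676,93)])
tri([T(566,209),S(198,158)]) # reset top
E
```

```text
[0.6031 0.0982 0.093 ] [np.float64(0.0004), np.float64(0.0004)]
[ 0.6651 -0.1832  0.0931] [np.float64(0.0001), np.float64(0.0001)]
[ 0.5011 -0.2181  0.0932] [np.float64(0.0001), np.float64(0.0001)]
[0.4394 0.0628 0.0932] [np.float64(0.0001), np.float64(0.0001)]
[ 0.5834 -0.1281  0.108 ] [np.float64(0.0002), np.float64(0.0002)]
```

```bash
python3 - <<'E'
from h import *
def tri(obs):
    A=np.zeros((3,3));b=np.zeros(3);L=[]
    for n,u,v in obs:
        o,d=ray(n,u,v);d/=np.linalg.norm(d);M=np.eye(3)-np.outer(d,d);A+=M;b+=M@o;L.append((o,d))
    x=np.linalg.solve(A,b);print(x.round(4),[round(np.linalg.norm(np.cross(x-o,d)),4) for o,d in L])
T=lambda u,v:("top",295+u/5-.4,145+v/5-.4);S=lambda u,v:("scene",205+u/5-.4,150+v/5-.4)
tri([T(244,232),S(475,192)]);tri([T(172,410),S(592,108)]);tri([T(206,322),S(533,150)])
for z in(.143,.133):print(proj('scene',(.5335,.0248,z)),[proj('scene',(.5335+.029*np.cos(a),.0248+.029*np.sin(a),z-.012)) for a in (0,1.57,3.14,4.71)])
a=cv2.imread("pics/scene0.png");t=cv2.imread("pics/top0.png")
f=lambda i,k:cv2.convertScaleAbs(cv2.resize(i,None,fx=k,fy=k,interpolation=cv2.INTER_CUBIC),alpha=2.2,beta=0)
cv2.imwrite("pics/hz.png",np.hstack([f(a[160:216,288:336],8),f(t[184:240,312:360],8)]))
E
```

```text
[0.5711 0.0107 0.1295] [np.float64(0.0011), np.float64(0.0011)]
[0.4982 0.04   0.1282] [np.float64(0.0006), np.float64(0.0006)]
[0.5345 0.0254 0.128 ] [np.float64(0.0), np.float64(0.0)]
[311.1 174.8] [array([306.3, 186.7]), array([322.6, 181.8]), array([315.9, 170.3]), array([299.8, 174.9])]
[311.1 177.8] [array([306.3, 189.7]), array([322.5, 184.8]), array([315.8, 173.3]), array([299.9, 177.9])]
```

View pics/hz.png

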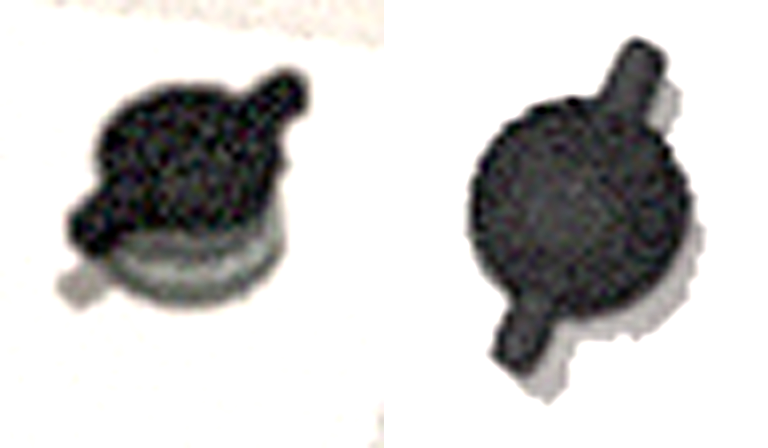

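```bash
python3 - <<'E'
from h import *
o=robot.get_obs();R=Rot.from_euler('xyz',o['ee_rot']).as_matrix();p=np.array(o['tool_pos'])
for x in(-.008,0,.008):
    for z in(-.02,-.01,0,.014):print(x,z,proj('wrist',p+R@np.array([x,0,z])),proj('wrist',p+R@np.array([x,.0125,z])))
print([proj('scene',p+R@np.array([x,y,z])) for z in(.014,-.08) for x in (-.008,.008) for y in(-.0125,.0125)])
b=cv2.imread("pics/s5.png")
cv2.imwrite("pics/s5y.png",cv2.convertScaleAbs(cv2.resize(b[125:205,275:355],None,fx=7,fy=7,interpolation=cv2.INTER_CUBIC),alpha=2.5))
E
```

```text
-0.008 -0.02 [322.2 251.9] [342.  251.8]
-0.008 -0.01 [322.2 246.1] [341.1 246. ]
-0.008 0 [322.2 240.7] [340.2 240.7]
-0.008 0.014 [322.2 234. ] [339.1 234. ]
0 -0.02 [322.2 240.1] [342.3 240. ]
0 -0.01 [322.2 234.7] [341.3 234.7]
0 0 [322.2 229.8] [340.4 229.8]
0 0.014 [322.2 223.7] [339.3 223.7]
0.008 -0.02 [322.2 227.9] [342.5 227.9]
0.008 -0.01 [322.2 223.1] [341.5 223. ]
0.008 0 [322.2 218.6] [340.6 218.6]
0.008 0.014 [322.2 213.1] [339.5 213.1]
[array([308.8, 174.3]), array([306.7, 181.8]), array([315.5, 175.2]), array([313.5, 182.7]), array([308.6, 144.6]), array([306.4, 152.1]), array([315.7, 145.5]), array([313.6, 153. ])]
```

View pics/s5y.png

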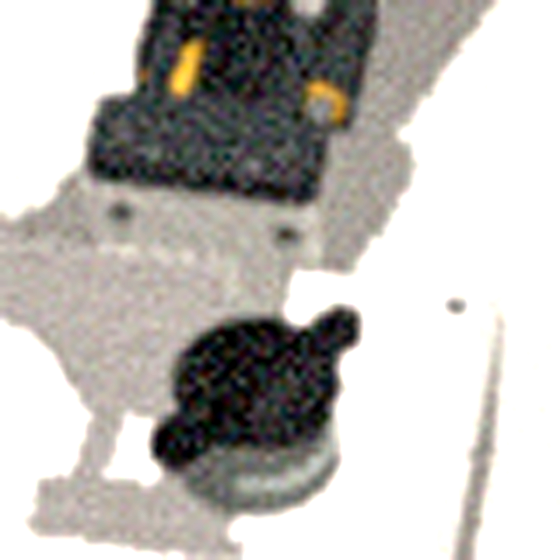

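```bash
python3 - <<'E'
from h import *
a=np.mean([optics.snapshot("scene")[:,:,::-1].astype(float) for _ in range(3)],0);b=a[140:200,280:345]
x=np.clip((b-5)*2.2-0,0,255)
x=255*np.clip((b-0)/110,0,1)**.6
cv2.imwrite("pics/s7.png",cv2.resize(x.astype(np.uint8),None,fx=10,fy=10,interpolation=cv2.INTER_NEAREST))
print(a[155:190:2,304:318].mean(2).astype(int))
E
```

```text
[[ 73  73  75  74  70  73  73  73  72  68  72  71  66  70]
 [ 70  69  74  69  71  71  72  70  68  70  59  48  51  61]
 [ 67  69  70  73  70  70  71  72  71  69  56  43  46  54]
 [ 78  78  73  73  71  72  71  72  69  72  67  67  70  69]
 [ 77  78  76  83  82  70  71  71  72  74  74  65  69  87]
 [ 77  77  71  79  80  70  69  71  72  70  72  68  93 129]
 [ 73  72  69  80  74  71  71  74  68  72  71  71 101 129]
 [ 75  77  74  73  71  67  71  72  71  68  64  85 129 133]
 [ 70  55  36  21  14   4  14  14   3   8  11  27  60  82]
 [  9   6   3   4   0   5   4   6  10   7   4   2   5   8]
 [  5   6  11   1  15   6   9  10   1   4   6  11  12   9]
 [  6  20   7   6   7   8   9   9   7  17  22   6  12  14]
 [ 19   7   5   5  13   9   7   5  10  11  17  23  19  20]
 [ 18  16   6  11   8  14  13   8  20  24  26  18  20  17]
 [ 10   3   3  12   3  12   1  22  25  25  20  20  19  16]
 [  9   8   1  19  10  12  12  14  21  18  16  23  17  18]
 [  8  14   9  11   8  10   4   6  16   5   5  16  10  10]
 [ 27  32  35  38  39  47  39  39  36  33  41  41  40  40]]
```

View pics/s7.png

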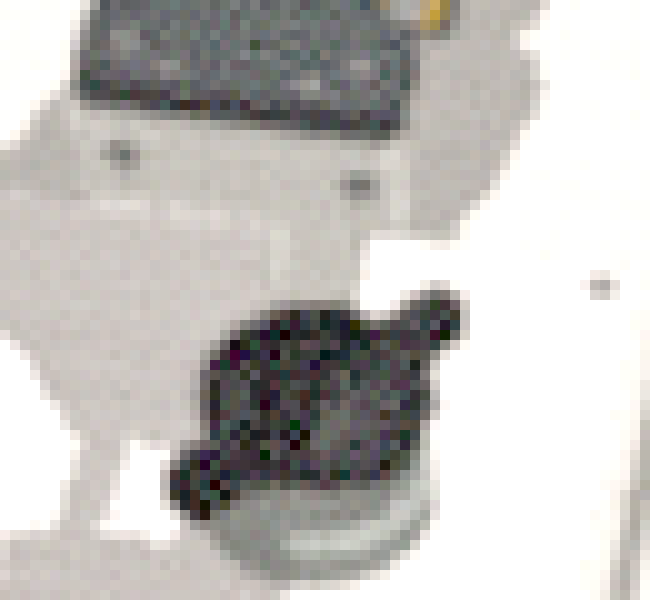

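```bash
python3 - <<'E'
from h import *
o=robot.get_obs();R=Rot.from_euler('xyz',o['ee_rot']).as_matrix();p=np.array(o['tool_pos'])
for y in(.047,.0595):
  for x in(-.008,.008):
    print(y,x,[list(map(float,proj('wrist',p+R@np.array([x,y,z])))) for z in(-.02,0,.014)])
im=cv2.imread('pics/wrist0.png')[200:300,160:460];cv2.imwrite('pics/w0z.png',cv2.convertScaleAbs(cv2.resize(im,None,fx=2.6,fy=2.6,interpolation=cv2.INTER_CUBIC),alpha=1.3,beta=20))
E
```

```text
0.047 -0.008 [[395.2, 251.0], [389.0, 240.2], [385.2, 233.6]]
0.047 0.008 [[397.1, 227.5], [390.5, 218.4], [386.4, 213.0]]
0.0595 -0.008 [[413.7, 250.5], [406.0, 239.9], [401.3, 233.4]]
0.0595 0.008 [[415.9, 227.2], [407.8, 218.3], [402.8, 212.9]]
```

View pics/w0z.png

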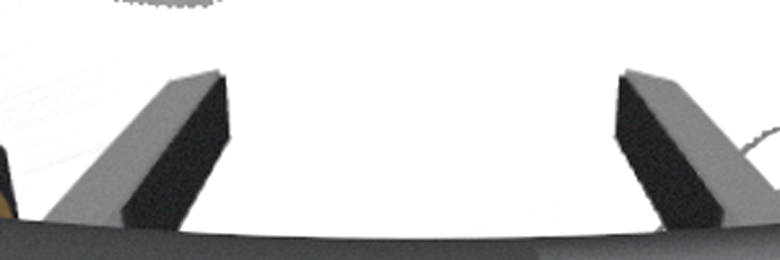

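The fingertips in the wrist picture project to about 25–39 mm above where the stated tool geometry puts them. The scene view also shows the fingers ending above the head, and the force reads zero. So the real tips are short and haven't touched yet. I'll go down gently and watch the force.

>>> {"name": "apply_moves", "arguments": {
  "moves": [
    [[0,0,0.2],[0,0,0],0],
    [[0,0,0.4],[0,0,0],0],
    [[0,0,0.6],[0,0,0],0],
    [[0,0,0.8],[0,0,0],0],
    [[0,0,1.0],[0,0,0],0],
    [[0,0,1.2],[0,0,0],0],
    [[0,0,1.4],[0,0,0],0],
    [[0,0,1.5],[0,0,0],0],
    [[0,0,1.5],[0,0,0],0],
    [[0,0,1.5],[0,0,0],0]
  ]
}}

```text
time: 7.32
tool_pos: [0.5339, 0.025, 0.1301]
ee_rot: [-3.142, -0.0, 1.778]
wrist_force: [0.3, 0.1, -0.9]
width: 0.0005
```

>>> {"name": "apply_moves", "arguments": {
  "moves": [
    [[0,0,0.1],[0,0,0],0],
    [[0,0,0.2],[0,0,0],0],
    [[0,0,0.3],[0,0,0],0],
    [[0,0,0.4],[0,0,0],0],
    [[0,0,0.5],[0,0,0],0],
    [[0,0,0.6],[0,0,0],0],
    [[0,0,0.7],[0,0,0],0],
    [[0,0,0.7],[0,0,0],0],
    [[0,0,0.7],[0,0,0],0],
    [[0,0,0.7],[0,0,0],0]
  ]
}}

```text
time: 8.15
tool_pos: [0.534, 0.025, 0.1232]
ee_rot: [3.141, -0.0, 1.778]
wrist_force: [0.4, 0.2, 0.0]
width: 0.0004
```

>>> {"name": "apply_moves", "arguments": {
  "moves": [
    [[0,0,0.1],[0,0,0],0],
    [[0,0,0.2],[0,0,0],0],
    [[0,0,0.3],[0,0,0],0],
    [[0,0,0.4],[0,0,0],0],
    [[0,0,0.4],[0,0,0],0],
    [[0,0,0.4],[0,0,0],0],
    [[0,0,0.4],[0,0,0],0],
    [[0,0,0.4],[0,0,0],0],
    [[0,0,0.4],[0,0,0],0],
    [[0,0,0.4],[0,0,0],0]
  ]
}}

```text
time: 8.98
tool_pos: [0.5344, 0.025, 0.1218]
ee_rot: [3.139, 0.001, 1.778]
wrist_force: [-2.6, 1.1, 8.0]
width: 0.001
```

```bash
python3 - <<'E'
from h import *
print(robot.get_obs()['wrist_force'])
b=optics.snapshot("scene")[:,:,::-1].astype(float)[140:200,280:345];w=optics.snapshot("wrist")[:,:,::-1][150:270,250:400]
x=(255*np.clip(b/110,0,1)**.6).astype(np.uint8)
cv2.imwrite("pics/s8.png",np.hstack([cv2.resize(x,(390,360),interpolation=cv2.INTER_CUBIC),cv2.resize(w,(400,360))]))
E
```

```text
[-2.60564382  1.09396567  7.97714833]
```

View pics/s8.png

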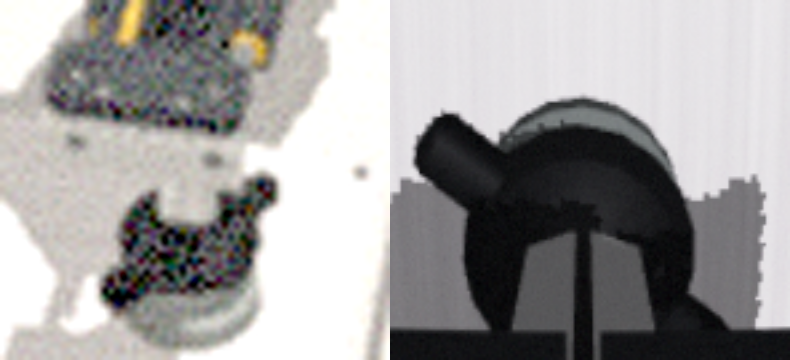

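The left scene crop now shows the fingers on the middle of the dome, with 8 N at TCP z 0.1218. So the real tips are about 21 mm behind the TCP. Now I'll press it in.

>>> {"name": "apply_moves", "arguments": {
  "moves": [
    [[0,0,0.15],[0,0,0],0],
    [[0,0,0.3],[0,0,0],0],
    [[0,0,0.45],[0,0,0],0],
    [[0,0,0.6],[0,0,0],0],
    [[0,0,0.75],[0,0,0],0],
    [[0,0,0.9],[0,0,0],0],
    [[0,0,1.0],[0,0,0],0],
    [[0,0,1.1],[0,0,0],0],
    [[0,0,1.1],[0,0,0],0],
    [[0,0,1.1],[0,0,0],0]
  ]
}}

```text
time: 9.92
tool_pos: [0.5348, 0.025, 0.1116]
ee_rot: [3.138, 0.001, 1.778]
wrist_force: [-3.7, -0.1, 13.4]
width: 0.0005
```

>>> {"name": "apply_moves", "arguments": {
  "moves": [
    [[0,0,-0.3],[0,0,0],0],
    [[0,0,-0.8],[0,0,0],0],
    [[0,0,-1.5],[0,0,0],0],
    [[0,0,-2.5],[0,0,0],0.3],
    [[0,0,-3.5],[0,0,0],0.75],
    [[0,0,-4],[0,0,0],0.75],
    [[0,0,-4],[0,0,0],0.75],
    [[0,0,-4],[0,0,0],0.75],
    [[0,0,-4],[0,0,0],0.75],
    [[0,0,-4],[0,0,0],0.75]
  ]
}}

```text
time: 10.75
tool_pos: [0.5336, 0.025, 0.1475]
ee_rot: [-3.14, -0.0, 1.778]
wrist_force: [0.9, -0.2, 0.0]
width: 0.0434
```

```bash
python3 - <<'E'
from h import *
o=robot.get_obs();print(o['tool_pos'],o['wrist_force'],o['width'])
s=optics.snapshot("scene")[:,:,::-1];cv2.imwrite("pics/s9f.png",s);w=optics.snapshot("wrist")[:,:,::-1]
cv2.imwrite("pics/w9f.png",w);b=s.astype(float)[140:200,280:345];w=w[150:270,240:410]
x=(255*np.clip(b/110,0,1)**.6).astype(np.uint8)
cv2.imwrite("pics/s9.png",np.hstack([cv2.resize(x,(390,360),interpolation=cv2.INTER_CUBIC),cv2.resize(w,(400,360))]))
E
```

```text
[0.53355919 0.02500631 0.14746779] [ 0.90843455 -0.19142778  0.0285077 ] 0.04339864427356568
```

View pics/s9.png

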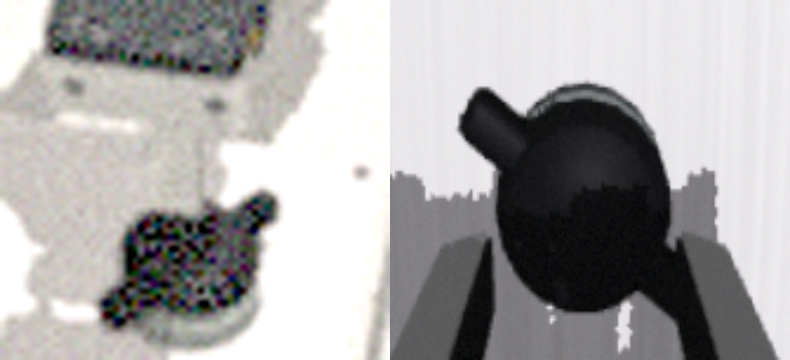

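The head is latched: in the scene crop it sits about 3 px lower and hides most of the collar. The wings haven't turned. I'll finish opening, then lower the fingers beside the wings.

>>> {"name": "apply_moves", "arguments": {
  "moves": [
    [[0,0,0],[0,0,0],0.75],
    [[0,0,0],[0,0,0],0.75],
    [[0,0,0],[0,0,0],0.75],
    [[0,0,0.4],[0,0,0],0.75],
    [[0,0,0.8],[0,0,0],0.75],
    [[0,0,1.2],[0,0,0],0.75],
    [[0,0,1.6],[0,0,0],0.75],
    [[0,0,2.0],[0,0,0],0.75],
    [[0,0,2.0],[0,0,0],0.75],
    [[0,0,2.0],[0,0,0],0.75]
  ]
}}

```text
time: 11.68
tool_pos: [0.5337, 0.025, 0.1277]
ee_rot: [-3.141, -0.0, 1.778]
wrist_force: [-0.0, -0.1, -0.5]
width: 0.0707
```

```bash
python3 - <<'E'
from h import *
o=robot.get_obs();print(o['tool_pos'],o['wrist_force'],o['width'])
w=optics.snapshot("wrist")[:,:,::-1]
cv2.imwrite("pics/w10.png",cv2.resize(w[150:300,200:440],None,fx=3,fy=3))
E
```

```text
[0.53366694 0.02502976 0.12766249] [-0.03563787 -0.05429357 -0.4637395 ] 0.07069303105302334
```

View pics/w10.png

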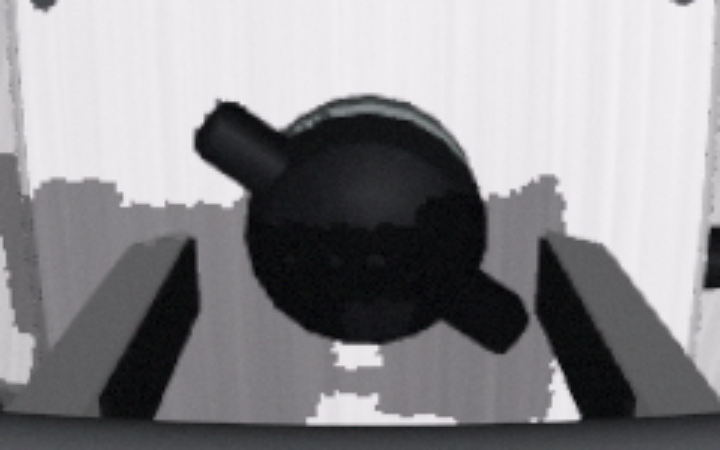

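The fingers straddle the head with both wings clear on the clockwise side: wing ends at (215,140) and (510,320), fingers at (190,250) and (545,250) in the crop. Now I'll lower them beside the wings.

>>> {"name": "apply_moves", "arguments": {
  "moves": [
    [[0,0,0.6],[0,0,0],0.75],
    [[0,0,1.2],[0,0,0],0.75],
    [[0,0,1.8],[0,0,0],0.75],
    [[0,0,2.4],[0,0,0],0.75],
    [[0,0,3.0],[0,0,0],0.75],
    [[0,0,3.5],[0,0,0],0.75],
    [[0,0,3.9],[0,0,0],0.75],
    [[0,0,3.9],[0,0,0],0.75],
    [[0,0,3.9],[0,0,0],0.75],
    [[0,0,3.9],[0,0,0],0.75]
  ]
}}

```text
time: 12.57
tool_pos: [0.5342, 0.025, 0.0895]
ee_rot: [3.141, 0.0, 1.778]
wrist_force: [0.2, 0.5, -0.8]
width: 0.0705
```

>>> {"name": "apply_moves", "arguments": {
  "moves": [
    [[0,0,0],[0,0,0.09],0.75],
    [[0,0,0],[0,0,0.18],0.75],
    [[0,0,0],[0,0,0.27],0.75],
    [[0,0,0],[0,0,0.36],0.75],
    [[0,0,0],[0,0,0.45],0.75],
    [[0,0,0],[0,0,0.54],0.75],
    [[0,0,0],[0,0,0.63],0.75],
    [[0,0,0],[0,0,0.72],0.75],
    [[0,0,0],[0,0,0.8],0.75],
    [[0,0,0],[0,0,0.86],0.75]
  ]
}}

```text
time: 13.4
tool_pos: [0.5338, 0.0244, 0.0901]
ee_rot: [3.141, 0.001, 0.914]
wrist_force: [-2.2, -1.7, 1.1]
width: 0.0704
```

```bash
python3 - <<'E'
from h import *
o=robot.get_obs();print(o['tool_pos'],o['wrist_force'],o['wrist_torque'],o['width'],o['ee_rot'])
w=optics.snapshot("wrist")[:,:,::-1];s=optics.snapshot("scene")[:,:,::-1]
cv2.imwrite("pics/w11.png",np.hstack([cv2.resize(w[130:280,220:420],(440,330)),cv2.resize(cv2.convertScaleAbs(s[140:210,280:350],alpha=2),(330,330),interpolation=cv2.INTER_CUBIC)]))
E
```

```text
[0.53380908 0.02441198 0.0900635 ] [-2.20435036 -1.69138308  1.11702499] [-0.27506755  0.40120893  0.04695639] 0.07041797747299662 [3.14080124e+00 7.38793627e-04 9.14084660e-01]
```

View pics/w11.png

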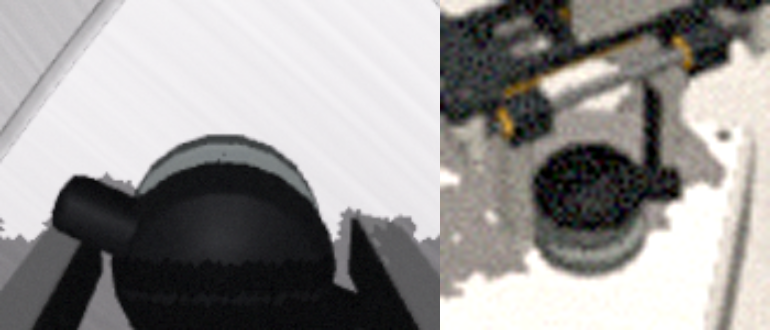

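The head has popped up: the collar is fully visible again in both views, with the wings turned and pressing on the fingers. I'll turn back so the head follows to rest.

>>> {"name": "apply_moves", "arguments": {
  "moves": [
    [[0,0,0],[0,0,-0.09],0.75],
    [[0,0,0],[0,0,-0.18],0.75],
    [[0,0,0],[0,0,-0.27],0.75],
    [[0,0,0],[0,0,-0.36],0.75],
    [[0,0,0],[0,0,-0.45],0.75],
    [[0,0,0],[0,0,-0.54],0.75],
    [[0,0,0],[0,0,-0.63],0.75],
    [[0,0,0],[0,0,-0.72],0.75],
    [[0,0,0],[0,0,-0.8],0.75],
    [[0,0,0],[0,0,-0.86],0.75]
  ]
}}

```text
time: 14.33
tool_pos: [0.5344, 0.0252, 0.0895]
ee_rot: [3.14, -0.0, 1.783]
wrist_force: [-0.2, -0.5, 0.2]
width: 0.0703
```

>>> {"name": "apply_moves", "arguments": {
  "moves": [
    [[0,0,-0.3],[0,0,0],0.75],
    [[0,0,-1],[0,0,0],0.75],
    [[0,0,-2],[0,0,0],0.75],
    [[0,0,-3],[0,0,0],0.75],
    [[0,0,-4.5],[0,0,0],0.75],
    [[0,0,-6],[0,0,0],0.4],
    [[0,0,-7.5],[0,0,0],0],
    [[0,0,-8],[0,0,0],0],
    [[0,0,-8],[0,0,0],0],
    [[0,0,-8],[0,0,0],0]
  ]
}}

```text
time: 15.17
tool_pos: [0.5342, 0.025, 0.1697]
ee_rot: [3.14, 0.0, 1.778]
wrist_force: [0.7, 0.4, -0.6]
width: 0.0405
```

```bash
python3 - <<'E'
from h import *
o=robot.get_obs();print(o['tool_pos'],o['wrist_force'],o['width'],o['ee_rot'])
w=optics.snapshot("wrist")[:,:,::-1];s=optics.snapshot("scene")[:,:,::-1]
cv2.imwrite("pics/s12f.png",s)
a=cv2.imread("pics/scene0.png");f=lambda i:cv2.resize(cv2.convertScaleAbs(i[150:210,285:345],alpha=2),(250,250),interpolation=cv2.INTER_CUBIC)
cv2.imwrite("pics/w12.png",np.hstack([cv2.resize(w[130:280,220:400],(300,250)),f(s),f(a)]))
for g in(s.max(2),a.max(2)):
    v,u=np.nonzero(g[168:200,292:330]<40);print(u.min()+292,u.max()+292,v.min()+168,v.max()+168,u.mean(),v.mean())
go((.5828,-.1277,.167),101.9)
E
```

```text
[0.53418859 0.02500451 0.16965077] [ 0.70867257  0.40506612 -0.60405955] 0.040512905319514486 [3.14046043e+00 1.78088653e-04 1.77768209e+00]
296 325 169 196 18.532584269662923 12.503370786516854
297 325 169 196 18.986175115207374 12.668202764976959
shift [-15.96   1.7    0.12] rz -0.0008
```

View pics/w12.png

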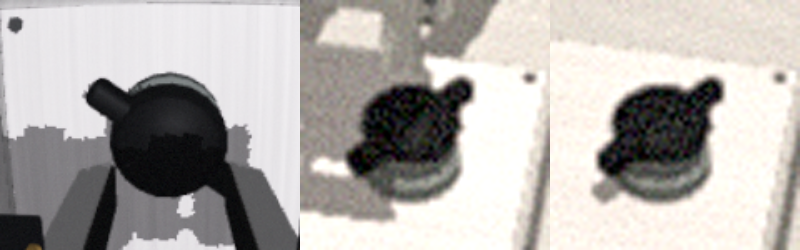

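The stop is back at rest: the dark-blob extents (296–325, 169–196) match the starting picture (297–325, 169–196). Next I'll move over the reset key.

>>> {"name": "apply_moves", "arguments": {
  "moves": [
    [[-1,0,-1],[0,0,0],0],
    [[-3,0.3,-1.5],[0,0,0],0],
    [[-6,0.6,-1.5],[0,0,0],0],
    [[-9,0.9,-1.5],[0,0,0],0],
    [[-12,1.2,-1],[0,0,0],0],
    [[-14.5,1.5,0],[0,0,0],0],
    [[-16,1.7,1],[0,0,0],0],
    [[-16,1.7,3],[0,0,0],0],
    [[-16,1.7,5],[0,0,0],0],
    [[-16,1.7,5],[0,0,0],0]
  ]
}}

```text
time: 16.1
tool_pos: [0.5803, -0.1277, 0.1133]
ee_rot: [-3.133, -0.005, 1.777]
wrist_force: [0.1, 1.1, -0.2]
width: 0.0004
```

>>> {"name": "apply_moves", "arguments": {
  "moves": [
    [[0,0,0],[0,0,0],0],
    [[0,0,0.3],[0,0,0],0],
    [[0,0,0.6],[0,0,0],0],
    [[0,0,0.9],[0,0,0],0],
    [[0,0,1.2],[0,0,0],0],
    [[0,0,1.5],[0,0,0],0],
    [[0,0,1.8],[0,0,0],0],
    [[0,0,2.0],[0,0,0],0],
    [[0,0,2.0],[0,0,0],0],
    [[0,0,2.0],[0,0,0],0]
  ]
}}

```text
time: 16.93
tool_pos: [0.5834, -0.128, 0.099]
ee_rot: [-3.141, -0.0, 1.778]
wrist_force: [-0.2, -0.4, -0.4]
width: 0.0005
```

```bash
python3 - <<'E'
from h import *
o=robot.get_obs();print(o['tool_pos'],o['wrist_force'],o['width'],o['ee_rot'])
w=optics.snapshot("wrist")[:,:,::-1];s=optics.snapshot("scene")[:,:,::-1]
cv2.imwrite("pics/w13.png",np.hstack([cv2.resize(w[150:270,240:400],(400,300)),cv2.resize(cv2.convertScaleAbs(s[140:210,210:290],alpha=2),(343,300),interpolation=cv2.INTER_CUBIC)]))
E
```

```text
[ 0.58336665 -0.12803327  0.09895902] [-0.22522939 -0.36907599 -0.36311582] 0.0005281874816037268 [-3.14131231e+00 -2.80586886e-04  1.77781658e+00]
```

View pics/w13.png

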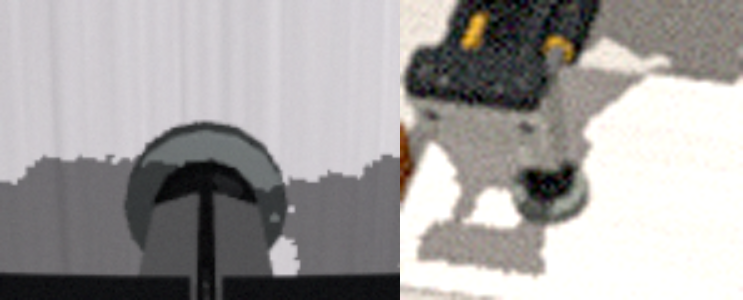

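The fingertips are centred over the reset key at (205,190) in the crop, about 5 mm above it. Pressing now.

>>> {"name": "apply_moves", "arguments": {
  "moves": [
    [[0,0,0.2],[0,0,0],0],
    [[0,0,0.4],[0,0,0],0],
    [[0,0,0.6],[0,0,0],0],
    [[0,0,0.8],[0,0,0],0],
    [[0,0,1.0],[0,0,0],0],
    [[0,0,1.15],[0,0,0],0],
    [[0,0,1.3],[0,0,0],0],
    [[0,0,1.4],[0,0,0],0],
    [[0,0,1.4],[0,0,0],0],
    [[0,0,1.4],[0,0,0],0]
  ]
}}

```text
time: 17.87
tool_pos: [0.5837, -0.1282, 0.0879]
ee_rot: [3.14, 0.001, 1.778]
wrist_force: [-3.8, 0.9, 10.9]
width: 0.0006
```

>>> {"name": "apply_moves", "arguments": {
  "moves": [
    [[0,0,0.1],[0,0,0],0],
    [[0,0,0.2],[0,0,0],0],
    [[0,0,0.2],[0,0,0],0],
    [[0,0,0.2],[0,0,0],0],
    [[0,0,0.2],[0,0,0],0],
    [[0,0,0.2],[0,0,0],0],
    [[0,0,0.2],[0,0,0],0],
    [[0,0,0.2],[0,0,0],0],
    [[0,0,0.2],[0,0,0],0],
    [[0,0,0.2],[0,0,0],0]
  ]
}}

```text
time: 18.7
tool_pos: [0.5838, -0.1282, 0.0878]
ee_rot: [3.139, 0.002, 1.778]
wrist_force: [-5.8, 1.9, 16.4]
width: 0.0003
```

>>> {"name": "apply_moves", "arguments": {
  "moves": [
    [[0,0,-0.4],[0,0,0],0],
    [[0,0,-1],[0,0,0],0],
    [[0,0,-2],[0,0,0],0],
    [[0,0,-3.5],[0,0,0],0],
    [[0,0,-5.5],[0,0,0],0],
    [[0,0,-8],[0,0,0],0],
    [[-3,0,-11],[0,0,0],0],
    [[-6,0,-13],[0,0,0],0],
    [[-8,0,-14],[0,0,0],0],
    [[-8,0,-14],[0,0,0],0]
  ]
}}

```text
time: 19.53
tool_pos: [0.6013, -0.2108, 0.2259]
ee_rot: [3.138, 0.005, 1.774]
wrist_force: [-0.3, 0.4, -1.4]
width: 0.0003
```

>>> {"name": "apply_moves", "arguments": {
  "moves": [
    [[0,0,0],[0,0,0],0],
    [[0,0,0],[0,0,0],0],
    [[0,0,0],[0,0,0],0],
    [[0,0,0],[0,0,0],0],
    [[0,0,0],[0,0,0],0],
    [[0,0,0],[0,0,0],0],
    [[0,0,0],[0,0,0],0],
    [[0,0,0],[0,0,0],0],
    [[0,0,0],[0,0,0],0],
    [[0,0,0],[0,0,0],0]
  ]
}}

```text
time: 20.37
tool_pos: [0.5999, -0.2064, 0.2232]
ee_rot: [3.141, 0.0, 1.778]
wrist_force: [-0.2, -0.5, 0.3]
width: 0.0008
```

```bash
python3 - <<'E'
from h import *
o=robot.get_obs();print(o['time'],o['tool_pos'],o['wrist_force'])
s=optics.snapshot("scene")[:,:,::-1];a=cv2.imread("pics/scene0.png")
f=lambda i:cv2.resize(cv2.convertScaleAbs(i[140:260,170:400],alpha=1.7),(780,290),interpolation=cv2.INTER_CUBIC)
cv2.imwrite("pics/end.png",np.vstack([f(a),f(s)]))
for g in(a.max(2),s.max(2)):
  for b in((292,168,330,200),(236,174,254,190)):
    x0,y0,x1,y1=b;v,u=np.nonzero(g[y0:y1,x0:x1]<40);print(u.min()+x0,u.max()+x0,v.min()+y0,v.max()+y0,len(u))
E
```

```text
20.3667 [ 0.59991234 -0.20637659  0.22322649] [-0.20308233 -0.4942233   0.25645626]
297 325 169 196 434
239 249 177 186 81
297 325 169 192 417
239 250 177 186 82
```

View pics/end.png

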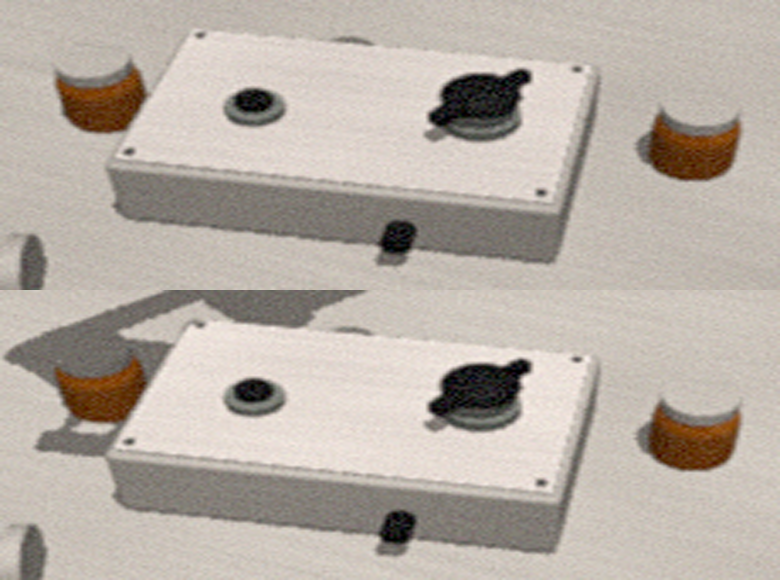

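The final view matches the start: both buttons are at rest, and the jars and ring edge are in place. Handing in.

```bash
python3 -c "
from bench import job;print(job.close_job())"
```

```text
the job is handed in; nothing more can be done
None
```

The job is done and handed in at about 20.4 s of the 51 s allowed. `close_job` reports no verdict.

- **Stop press:** I pressed the stop straight down about 10 mm with the closed fingertips. After I lifted off, the pictures showed it staying down.
- **Stop twist:** I turned it clockwise with one finger on each wing, by an estimated 0.6 rad, until the head popped up. I then turned the fingers back, so it followed to rest.
- **Reset:** I pressed the key about 6 mm. The force rose from 11 to 16 N with no further travel, so it was fully in. Then I let go.

**Last checks:**
- In the scene camera both buttons look the same as at the start, and the jars have not moved.
- The clamp ring shows only as an edge in that view, so I checked it less closely, but nothing went near it.
- The arm was clear of everything, with wrist force near zero. The highest wrist force I read was about 17 N.

**What disagreed:**
- **Fingertips:** They turned out to be about 21 mm behind the tool point, not 14 mm ahead as stated. My first press stopped short of the button, so I found the real contact height by force and used that from then on.
- **Blob check:** The stop's lowest dark row in the final picture was 192, against 196 at the start. The other three edges were the same. I took this as mask noise, because the pictures look alike.

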